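Set up the folding tin display

ROBOT

A 6-joint arm with a two-finger parallel gripper is mounted at the origin on a cart in front of the work surface, level with it; the furniture and walls round the work are solid. World frame = base frame: x ahead of the robot, y to its left, z up, the work surface at z = 0. Lengths are in m, angles in rad, forces in N, time in s.
With the tool pointing down it reaches from about 0.35 to 0.775 m from the base axis. Payload 7.3 kg.
Tool frame: the origin (TCP) lies at the very end of the fingers, on their centre line; the grasp point (between the pads) lies grip_point_offset behind it (grip_point_offset is the distance from the TCP to the grasp point, in m); z points along the fingers, y is the direction in which the jaws open and shut (so a half turn about z gives the same grasp; the last joint's range is limited). The gripper opens to 92 mm and grips with 3 to 60 N. Pads are 19 mm wide; open, the fingers measure 130 mm over their backs; the gripper's body (75 mm by 190 mm) begins 47 mm behind the grasp point.
Start: joints at [-1.43, 0.342, 1.524, -0, 1.275, -0.146], TCP at [0.149, -0.504, 0.227] pointing down, gripper open.
Joint ranges: [-2.53, 2.53], [-0.77, 2.02], [0.04, 2.7], [-1, 4.14], [0.28, 2.66], [-3.11, 3.11]. Speed limits (rad/s): [2.57, 2.57, 3.14, 3.14, 3.14, 3.14].

INTERFACE

Orientations are given as [roll, pitch, yaw] about the fixed x, y, z axes, in that order (R = Rz(yaw) Ry(pitch) Rx(roll)).
In Python, from cell import * gives the robot as it stands.
- The arm moves only by the shell command python3 -m inch 'ROWS' [OPENING] [FORCE]. ROWS is JSON, a list that holds one entry, the list of rows, each a list of 4 numbers: the shift along the tool's x, y, z in mm, then the turn about the tool's z in rad. In form: [[[x, y, z, roll], ...]]. A call has 1 to 10 rows; each row shifts and turns the commanded pose from where the row before left it, along the tool's axes as they then stand; what a row does not reach is not made up. A row lasts 1/8 s, in which the tool goes at most 62.5 mm and 10.7 degrees, less where a joint would pass 70% of its speed; a pose out of reach is approached as far as the arm can. A call with a gripper value outside its range is refused whole. OPENING is the closure, from -1 (fully open) to 1 (shut), set as the call begins (- or left out, the last holds). The fingers move at their own pace and stop on an object; FORCE is the grip in N (left out, the last holds). Time passes only in rows, so rows that do not move let the fingers close. It gives the time, the measured TCP pose, the force and the opening at its end, in the units of the state.
- observe(): the state, without advancing time (a new reading comes with each control period).
- read_camera(name): name is "scene" or "top"; returns a dict with "img" (400x640x3 uint8, blue, green, red), "fx", "fy", "cx", "cy" (pixels), "eye" and "rotation" of the camera in the world. Camera axes: x right, y down, z forward; pixel columns grow to the right and rows downward; lengths in m; the calibration is good to about 2 mm. A picture is of the moment at which its call begins. There is no depth.
- hand_in(): hands the job in, once; it reports no verdict.
Trained networks look in the newest picture that a camera, given by its name, has taken for a name from the list of things; names that differ only in an ending like _2 or _b are one class to them, and where a whole thing is asked for, a point or a joint stands for the part that bears it (a point fixed in the world has none). Each returns a list of dicts, best first, with "conf" (0 to 1); they miss things now and then, are a little off and sometimes report something else, mostly with a low value. They report only what shows in the picture. A call takes as long as a camera call. They do not tell look-alikes from the thing itself.
- boxes_of(camera, label): "at" ([row, column] in pixels, amid what is visible of it).
- place_of(camera, label): "at" ([row, column] in pixels: a listed point, or the origin of a listed thing).
The state is a dict: "time": time; "qpos": joint angles; "qvel": joint speeds; "joint_efforts": joint torques, N m; "tool_pos": TCP position; "tool_rot": TCP orientation; "contact_force": force on the tool from outside, world axes, zero at the start; "torque": the same for the moment, N m; "opening": finger opening in m.
Only numpy, scipy, OpenCV 4.12 (cv2) and the standard library are available. Lean on these libraries where they do the work, as an engineer would, in place of code of your own. Each camera call takes 0.05 s, during which the arm holds its last target. There are 200 camera calls.

TASK

Set up the counter display: first lift the folded board of the stand by the bar of its hand hole until its springs snap it fully open. Stand every price plaque from the rack upright in a slot of the stand's front rail, one to a slot; and with the straightedge held in the gripper, without touching the tins by hand, push the loose round tins in front of the stand back into one straight row, all standing against the front of the rail. Lay the straightedge down flat on the counter or mat, clear of the tins, and leave the counter bell where it stands.

Things in the scene. Friction and masses are not known exactly. Their poses are not given: they have to be found in the camera images.
- stand: Fixed display stand of pale wood, 380 mm wide (y), 135 mm deep. Origin on the counter at the middle of the front edge of its front rail; +x points to its back. The rail spans x = 0 to 40 mm, is 35 mm high, with three card slots in its top; behind it a plate 10 mm high and a hinge block 36 mm high at x = 99 to 125 mm. A hinged board folds down over the slots.
- board (a joint): Angle of the stand's board (380 mm wide, 8 mm thick). 0: folded over the slots, at height 37 to 45 mm, jutting 48 mm in front of the rail. 1.75: fully open, leaning slightly back. Over-centre springs at its ends hold it at either stop; the lift takes about 5 N at the bar at first, fading to none at 1.1 rad. Let go past 1.25 rad it snaps open by itself; before that it falls shut.
- board_hinge (a point): Middle of the board's hinge axis: 105 mm behind the rail's front edge, 40.5 mm above the counter. Fixed on the stand, axes parallel to the stand's.
- board_bar (a point): Middle of the round bar (12 mm thick, 92 mm long, along the stand's y) at the board's free edge in front of its hand hole; 147 mm from the hinge axis, 40 mm above the counter while folded. The hole behind it is 30 x 91 mm; nothing solid but the counter lies under bar and hole while folded. The bar can turn between the finger pads.
- slot_0 (a point): Middle of the floor of the card slot at the stand's y = -110 mm, 20 mm behind the rail's front edge. The slot is 13 mm (stand x) by 86 mm (stand y), its floor 10 mm above the counter, 25 mm deep, with chamfered mouth at height 35 mm. Axes parallel to the stand's.
- slot_1 (a point): The same for the slot in the middle of the rail (stand's y = 0).
- slot_2 (a point): The same for the slot at the stand's y = +110 mm.
- rack: Fixed block of darker wood on the mat (5 mm thick, its top 5 mm above the bare counter) right of the stand, 165 x 110 x 35 mm (x, y, z), origin in the middle of its underside, with three slots like the stand's (14 x 84 mm, floor 10 mm above the underside) at its x = -52, 0 and +52 mm, where the plaques stand at first.
- plaque_0: Price plaque: a board of pale wood with a blank dark panel on both faces, 10 mm thick (its x), 80 mm wide (its y), 110 mm high (its z), 60 g; origin in the middle of its lower edge. Stands upright in the rack at first, its lower edge 10 mm above the rack's underside. May be absent; any plaque may go in any slot, either way round.
- plaque_1: Price plaque: a board of pale wood with a blank dark panel on both faces, 10 mm thick (its x), 80 mm wide (its y), 110 mm high (its z), 60 g; origin in the middle of its lower edge. Stands upright in the rack at first, its lower edge 10 mm above the rack's underside. May be absent; any plaque may go in any slot, either way round.
- plaque_2: Price plaque: a board of pale wood with a blank dark panel on both faces, 10 mm thick (its x), 80 mm wide (its y), 110 mm high (its z), 60 g; origin in the middle of its lower edge. Stands upright in the rack at first, its lower edge 10 mm above the rack's underside. May be absent; any plaque may go in any slot, either way round.
- tin_0: Low round steel tin with a plain card band, 66 mm in diameter, 44 mm high, about 0.2 kg, standing upright loose in front of the stand; origin in the middle of its underside. May be absent. Its centre is 33 mm in front of the rail when it touches it.
- tin_1: Low round steel tin with a plain card band, 66 mm in diameter, 44 mm high, about 0.2 kg, standing upright loose in front of the stand; origin in the middle of its underside. May be absent. Its centre is 33 mm in front of the rail when it touches it.
- tin_2: Low round steel tin with a plain card band, 66 mm in diameter, 44 mm high, about 0.2 kg, standing upright loose in front of the stand; origin in the middle of its underside. May be absent. Its centre is 33 mm in front of the rail when it touches it.
- tin_3: Low round steel tin with a plain card band, 66 mm in diameter, 44 mm high, about 0.2 kg, standing upright loose in front of the stand; origin in the middle of its underside. May be absent. Its centre is 33 mm in front of the rail when it touches it.
- ruler: Aluminium straightedge, 340 mm long (its y), 75 mm wide, 0.25 kg, loose, lying flat on the mat at the right. Origin on its underside below the middle of the grip. The pushing edge, a lip 14 mm high, is on its +x side at x = +45 mm; the rear edge is at x = -30 mm. The blade is 4 mm thick. The black upright grip is 14 mm thick (x), 100 mm long (y) and its top is 48 mm above the underside.
- counter_bell: Counter bell, 93 mm across, 68 mm high, on the mat behind the rack. To be left alone.
Things that resemble listed ones, but are neither listed nor needed, are in the scene too. Leave any green or orange look-alike of the tin_2 alone.

How it is judged:
By the outcome, as a careful person would: the job done as asked, in the order asked, and still so for the second after the job is handed in, with the robot touching nothing.
Of plaque_0, plaque_1, plaque_2 only 2 to 3 are there at a start; the rules pass over those that are not, and their reading is None.
Of tin_0, tin_1, tin_2, tin_3 only 2 to 4 are there at a start; the rules pass over those that are not, and their reading is None.
At some moment in a run one of tin_0, tin_1, tin_2, tin_3, ruler may be knocked a few centimetres aside while the robot is not near it.
It also fails if it takes over 210 s, if anything falls off the work surface, if the arm or the gripper's body presses on something with over 40 N, if the wrist force passes 120 N, or if a joint passes its speed limit or range.

## Working session

There is one attempt and no reset: what is moved stays moved. The work goes in short steps, Python scripts to look and compute and a shell command to move; the robot and the scene stay as the last step left them, time stands still between calls to the robot, and variables do not carry over. Pictures are saved under pics/ and viewed, about 12 in all and at most 16, crops included, and the job is handed in when it is done.

```bash
ls; mkdir -p pics; cat > h.py <<'E'
from cell import *
import numpy as np, cv2
def snap(n,f):
    c=read_camera(n); cv2.imwrite('pics/'+f,c['img']); return c
def ray(c,rc):
    R=np.array(c['rotation']); 
    d=R@np.array([(rc[1]-c['cx'])/c['fx'],(rc[0]-c['cy'])/c['fy'],1]); return np.array(c['eye']),d
def at_z(c,rc,z):
    e,d=ray(c,rc); return e+d*(z-e[2])/d[2]
def proj(c,p):
    R=np.array(c['rotation']); q=R.T@(np.array(p)-np.array(c['eye'])); return [c['fy']*q[1]/q[2]+c['cy'],c['fx']*q[0]/q[2]+c['cx']]
E
python3 - <<'E'
from h import *
np.set_printoptions(precision=3,suppress=True)
o=observe(); print(o['time'],o['tool_pos'],o['tool_rot'],o['opening'],grip_point_offset)
for n in('scene','top'):
    c=snap(n,n+'0.png'); print(n,np.array(c['eye']),np.array(c['rotation']).tolist(),c['fx'],c['cx'],c['cy'])
    for l,z in(('stand',0),('board_hinge',.0405),('board_bar',.04),('slot_0',.01),('rack',.005),('plaque_0',.015),('tin_0',0),('ruler',.005),('counter_bell',.005)):
        for d in place_of(n,l): print(n,l,round(d['conf'],2),np.array(d['at']),at_z(c,d['at'],z)[:2])
E
```

```text
pics
0.0 [ 0.148 -0.503  0.226] [-3.14  -0.     0.287] 0.09203664780733803 0.0188
scene [ 1.557 -0.729  1.   ] [-2.2398145092065533, 0.0017259785037628816, 0.9619006083630819] 403.22826143552703 324.04468309508695 207.2080192827941Traceback (most recent call last):
  File "<stdin>", line 7, in <module>
  File "h.py", line 9, in at_z
    e,d=ray(c,rc); return e+d*(z-e[2])/d[2]
                                       ~^^^
IndexError: invalid index to scalar variable.
```

```bash
cat > r.py <<'E'
E
sed -i 's/np.array(c\[.rotation.\])/rot(c["rotation"])/' h.py; cat >> h.py <<'E'
from scipy.spatial.transform import Rotation
def rot(r): return Rotation.from_euler('xyz',r).as_matrix()
np.set_printoptions(precision=3,suppress=True)
E
python3 - <<'E'
from h import *
for n in('scene','top'):
    c=snap(n,n+'0.png'); print(n,np.array(c['eye']),c['rotation'],c['fx'],c['cx'],c['cy'])
    for l,z in(('stand',0),('board_hinge',.0405),('board_bar',.04),('slot_0',.01),('rack',.005),('plaque_0',.015),('tin_0',0),('ruler',.005),('counter_bell',.005)):
        for d in place_of(n,l): print(n,l,round(d['conf'],2),np.array(d['at']),at_z(c,d['at'],z)[:2])
E
```

```text
scene [ 1.557 -0.729  1.   ] [-2.24   0.002  0.962] 403.22826143552703 324.04468309508695 207.2080192827941
scene stand 0.9 [204.8 372.1] [0.617 0.16 ]
scene board_hinge 0.81 [210.1 386.6] [0.712 0.148]
scene board_hinge 0.16 [222.2 272.6] [ 0.525 -0.241]
scene board_bar 0.56 [191.8 366.6] [0.577 0.162]
scene board_bar 0.44 [251.2 287.4] [ 0.686 -0.274]
scene slot_0 0.94 [198.2 396.4] [0.65  0.261]
scene slot_0 0.75 [206.9 372.9] [0.639 0.145]
scene slot_0 0.58 [215.5 349.8] [0.628 0.038]
scene rack 0.95 [222.4 272.3] [ 0.488 -0.225]
scene rack 0.41 [220.7 274.3] [ 0.483 -0.214]
scene plaque_0 0.7 [221.9 273.9] [ 0.499 -0.224]
scene plaque_0 0.66 [228.7 278.5] [ 0.543 -0.229]
scene tin_0 0.73 [201.3 327.3] [0.495 0.026]
scene tin_0 0.53 [175.2 406. ] [0.54  0.422]
scene tin_0 0.47 [185.9 375.8] [0.525 0.259]
scene tin_0 0.47 [162.5 385.6] [0.408 0.419]
scene ruler 0.86 [251.7 225. ] [ 0.531 -0.438]
scene counter_bell 0.77 [252.5 287. ] [ 0.659 -0.262]
scene counter_bell 0.35 [251.5 222.6] [ 0.525 -0.444]
top [0.002 0.135 1.777] [-2.8   -0.003 -1.815] 477.3212762719461 321.93929630933644 193.04139163592782
top stand 0.95 [200.6 279.1] [0.623 0.149]
top board_bar 0.57 [219.6 316.5] [0.5   0.027]
top board_bar 0.55 [211.  278.6] [0.568 0.159]
top slot_0 0.63 [187.3 303.8] [0.65  0.043]
top slot_0 0.57 [195.9 277.3] [0.64  0.152]
top slot_0 0.56 [199.1 247.2] [0.655 0.268]
top rack 0.66 [208.9 379. ] [ 0.494 -0.221]
top rack 0.23 [210.2 276.6] [0.585 0.167]
top plaque_0 0.78 [193.8 376.5] [ 0.553 -0.227]
top plaque_0 0.6 [198.9 248.5] [0.653 0.263]
top plaque_0 0.57 [206.6 379. ] [ 0.5   -0.222]
top tin_0 0.81 [221.1 316.4] [0.506 0.027]
top tin_0 0.73 [271.1 222.7] [0.402 0.412]
top tin_0 0.63 [236.  221.4] [0.536 0.393]
top tin_0 0.54 [225.3 257.9] [0.544 0.25 ]
top ruler 0.89 [190.4 428.8] [ 0.52  -0.434]
top counter_bell 0.67 [168.5 378.7] [ 0.657 -0.268]
```

View pics/top0.png

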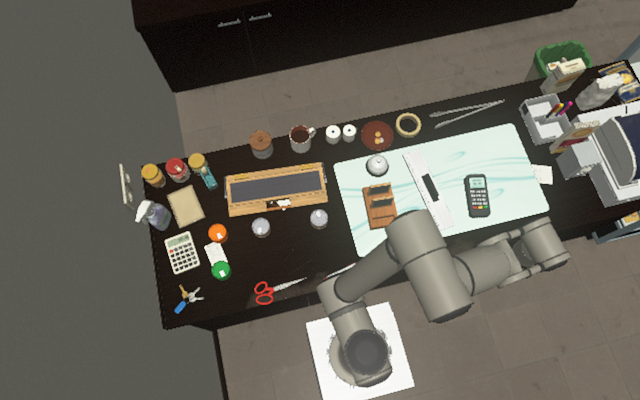

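View pics/scene0.png

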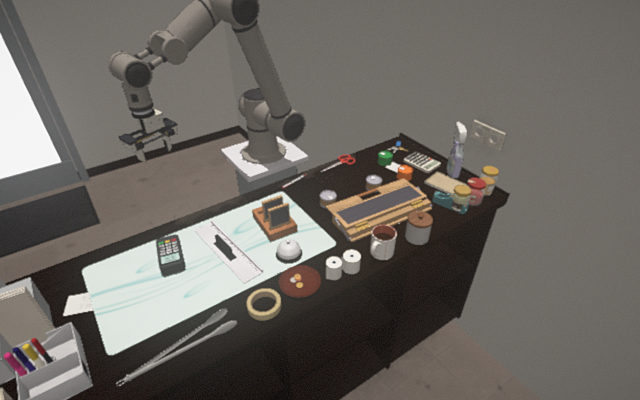

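Top view: stand at (190,277), loose grey tins at (221,317) and (225,260). The orange (233,218) and green (270,221) look-alikes must be left alone. The white jars at (134,333/349) are not tins. Rack is at (205,380) with about 2 plaques, ruler at (190,430), bell at (165,377), and a card terminal at (195,477). Next I'll check these in one close crop.

```bash
python3 - <<'E'
from h import *
a=cv2.imread('pics/top0.png'); s=cv2.imread('pics/scene0.png')
A=cv2.resize(a[145:245,210:460],(800,320),interpolation=cv2.INTER_CUBIC)
B=cv2.resize(s[165:275,200:440],(600,275),interpolation=cv2.INTER_CUBIC)
o=np.zeros((595,800,3),np.uint8); o[:320]=A; o[320:,:600]=B
cv2.imwrite('pics/c1.png',o)
E
```

```text
(no output)
```

View pics/c1.png

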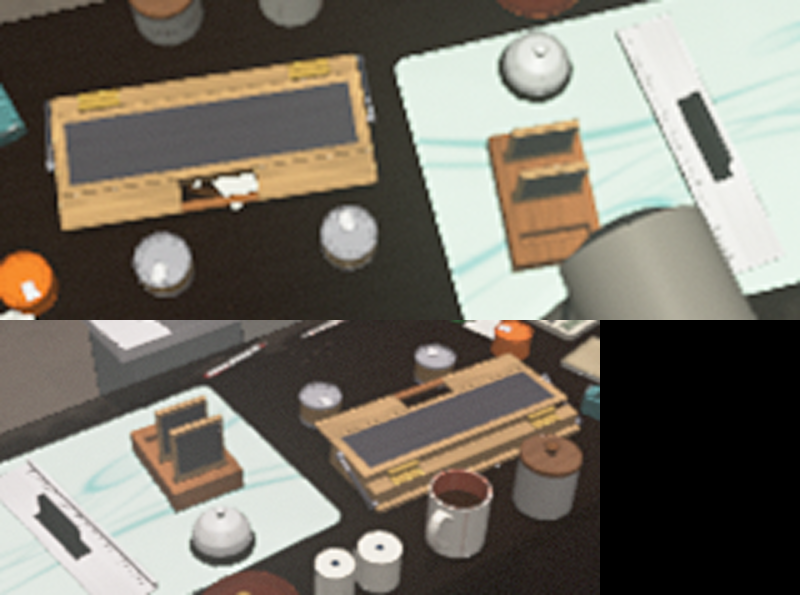

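Two plaques (rack's middle and rear slots), two grey tins (top px (221,316) and (225,260)), and a folded board. I'll fit the stand pose from its silhouette in both cameras.

```bash
cat > fit.py <<'E'
from h import *
from scipy.optimize import minimize
def T(p,P): 
    c,s=np.cos(p[2]),np.sin(p[2]); P=np.array(P,float)
    return np.c_[p[0]+c*P[:,0]-s*P[:,1],p[1]+s*P[:,0]+c*P[:,1],P[:,2]]
def box(x0,x1,y0,y1,z0,z1): return [[x,y,z] for x in(x0,x1) for y in(y0,y1) for z in(z0,z1)]
def pj(c,P):
    q=(np.array(P)-np.array(c['eye']))@rot(c['rotation']); return np.c_[c['fx']*q[:,0]/q[:,2]+c['cx'],c['fy']*q[:,1]/q[:,2]+c['cy']]
def hullmask(c,P,S=8):
    m=np.zeros((400,640),np.uint8); h=cv2.convexHull(pj(c,P).astype(np.float32))
    b=np.zeros((400*2,640*2),np.uint8)
    cv2.fillConvexPoly(b,np.round((h*2+.5)*16).astype(np.int32),255,shift=4,lineType=cv2.LINE_AA)
    return cv2.resize(b,(640,400),interpolation=cv2.INTER_AREA).astype(float)/255
E
cat > st.py <<'E'
from fit import *
P=box(-.048,.115,-.19,.19,.037,.045)+box(0,.135,-.19,.19,0,.010)+box(.099,.125,-.19,.19,0,.036)+box(0,.04,-.19,.19,0,.035)
cs=[];ms=[]
for n,(cx,cy) in(('top',(277,190)),('scene',(380,208))):
    c=snap(n,'s_%s.png'%n); hsv=cv2.cvtColor(c['img'],cv2.COLOR_BGR2HSV)
    m=cv2.inRange(hsv,(8,50,70),(28,255,255)); m[:cy-45]=0;m[cy+45:]=0;m[:,:cx-57]=0;m[:,cx+57:]=0
    m=cv2.morphologyEx(m,cv2.MORPH_OPEN,np.ones((2,2),np.uint8))
    k,l,s,_=cv2.connectedComponentsWithStats(m); m=(l==1+np.argmax(s[1:,4])).astype(np.uint8)
    h=np.zeros_like(m); cv2.fillConvexPoly(h,cv2.convexHull(cv2.findNonZero(m)),1); print(n,m.sum(),h.sum(),cv2.boundingRect(h))
    cs.append(c);ms.append(h.astype(float)); cv2.imwrite('pics/m_%s.png'%n,m*255)
for sel in([0],[1],[0,1]):
    f=lambda p:sum(np.abs(hullmask(cs[i],T([p[0],p[1],p[2]*10],P))-ms[i]).sum() for i in sel)
    r=minimize(f,[.62,.15,-.005],method='Nelder-Mead',options=dict(initial_simplex=[[.62,.15,-.005],[.65,.15,-.005],[.62,.17,-.005],[.62,.15,.005]],xatol=1e-4,fatol=.1))
    print(sel,r.x[:2],r.x[2]*10,r.fun)
E
python3 st.py
```

```text
top 2343 4281 (226, 163, 104, 55)
scene 3113 5634 (324, 165, 110, 78)
[0] [0.619 0.15 ] -0.0859249662986829 96.23921568627452
[1] [0.627 0.156] -0.08568016720246381 1773.2274509803922
[0, 1] [0.619 0.153] -0.08248100788454323 1974.5725490196078
```

```bash
sed -i 's/^    m=cv2.morph.*/    g=hullmask(c,T([.619,.15,-.086],P)); m[cv2.dilate(g,np.ones((7,7)))<.5]=0/' st.py; python3 st.py
```

```text
top 2348 4286 (225, 162, 104, 55)
scene 2761 4577 (323, 175, 109, 67)
[0] [0.624 0.154] -0.08440774931769746 106.45490196078431
[1] [0.623 0.156] -0.09397675286312289 737.4588235294118
[0, 1] [0.624 0.155] -0.0890765146615541 850.9058823529411
```

```bash
cat > ov.py <<'E'
from fit import *
def crop(c,r0,r1,c0,c1,k,edges,pts=()):
    """edges: list of (3D a, 3D b, colour)"""
    o=cv2.resize(c['img'][r0:r1,c0:c1],None,fx=k,fy=k,interpolation=cv2.INTER_CUBIC)
    f=lambda p:tuple(int(v) for v in np.round(((pj(c,[p])[0]-[c0,r0]+.5)*k-.5)*16))
    for a,b,col in edges: cv2.line(o,f(a),f(b),col,1,cv2.LINE_AA,4)
    for p,col in pts: cv2.circle(o,f(p),3*16,col,1,cv2.LINE_AA,4)
    return o
def boxe(p,B,col):
    V=T(p,box(*B)); return [(V[i],V[j],col) for i in range(8) for j in range(i) if bin(i^j).count('1')==1]
E
python3 - <<'E'
from ov import *
p=[.622,.154,-.087]
E_=boxe(p,(-.048,.115,-.19,.19,.037,.045),(0,0,255))+boxe(p,(.099,.125,-.19,.19,0,.036),(0,255,0))
ct=snap('top','t1.png');cs=snap('scene','sc1.png')
a=crop(ct,155,225,218,335,6,E_);b=crop(cs,165,250,315,445,6,E_)
a=cv2.resize(a,None,fx=.9,fy=.9);b=cv2.resize(b,None,fx=.42,fy=.42)
a=crop(ct,155,225,218,335,5,E_);b=crop(cs,170,245,318,438,4,E_)
o=np.zeros((600,585,3),np.uint8);b=b[:250]
o[:350,:585]=a;o[350:,:480]=b;cv2.imwrite('pics/c2.png',o)
E
```

```text
(no output)
```

View pics/c2.png

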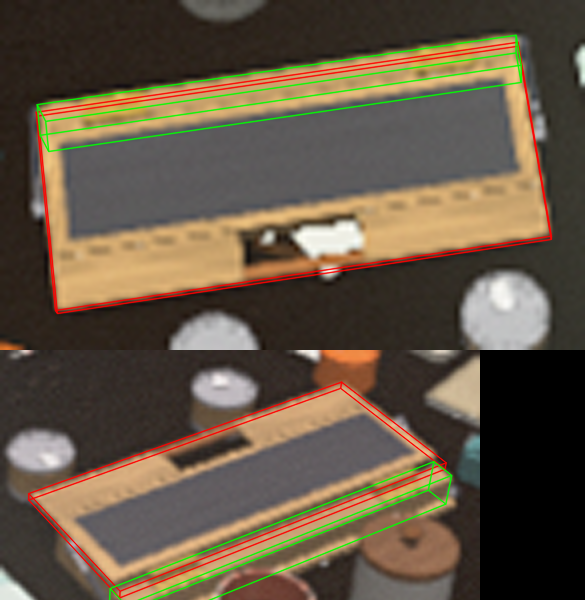

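Overlay matches within about 1 px: stand pose ≈ (0.622, 0.153, −0.087 rad). Bar at about (0.580, 0.157). Turning the tool first and closing it to about 23 mm.

```bash
cat > go.py <<'E'
import sys
from h import *
# usage: go.py x y z [yaw]  -> shift in tool axes (mm) from measured pose
def to(x,y,z,yaw=None):
    o=observe(); p=np.array(o['tool_pos']); R=rot(o['tool_rot']); w=o['tool_rot'][2]
    d=R.T@(np.array([x,y,z])-p)*1000
    print('t',round(o['time'],2),'pos',p,'yaw',round(w,4),'F',np.array(o['contact_force']),'op',round(o['opening'],4),'shift',np.round(d,1),'' if yaw is None else 'roll %.4f'%(-((yaw-w+np.pi)%(2*np.pi)-np.pi)))
if __name__=='__main__': to(*map(float,sys.argv[1:]))
E
cat > ST.py <<'E'
from fit import *
S=[.622,.153,-.087]
def W(x,y,z): return T(S,[[x,y,z]])[0]
E
python3 -m inch '[[[0,0,0,-0.171],[0,0,0,-0.171],[0,0,0,-0.171],[0,0,0,-0.171],[0,0,0,-0.171],[0,0,0,-0.171],[0,0,0,-0.171]]]' 0.49
python3 -c "
from ST import *;from go import to
b=W(-.042,0,.04);print(b);to(b[0],b[1],.13,np.pi/2+S[2])"
```

```text
time: 2.33
tool_pos: [0.1485, -0.5036, 0.2268]
tool_rot: [3.142, 0.0, 1.489]
contact_force: [-0.9, 0.4, -0.1]
opening: 0.0266
[0.58  0.157 0.04 ]
t 2.33 pos [ 0.149 -0.504  0.227] yaw 1.4894 F [-0.928  0.419 -0.093] op 0.0266 shift [693.1 376.5  96.7] roll 0.0056
```

```bash
python3 -m inch '[[[53,29,0,0],[53,29,0,0],[53,29,0,0],[53,29,0,0],[53,29,0,0],[53,29,0,0],[53,29,0,0],[53,29,0,0],[53,29,0,0],[53,29,0,0]]]'
python3 -m inch '[[[53,29,0,0],[53,29,0,0],[53,29,0,0],[2,0,40,0],[0,0,40,0],[0,0,0,0]]]'
python3 -c "
from ST import *;from go import to
b=W(-.042,0,.04);print(b);to(b[0],b[1],.08,np.pi/2+S[2])
from ov import *
cs=snap('scene','sc2.png');cv2.imwrite('pics/c3.png',crop(cs,110,230,290,430,5,[]))"
```

```text
time: 3.58
tool_pos: [0.4845, 0.0011, 0.227]
tool_rot: [3.141, 0.0, 1.484]
contact_force: [0.1, -0.3, 1.4]
opening: 0.0236
time: 4.32
tool_pos: [0.5821, 0.152, 0.1436]
tool_rot: [-3.135, 0.002, 1.484]
contact_force: [-0.4, 0.8, 0.8]
opening: 0.0236
[0.58  0.157 0.04 ]
t 4.33 pos [0.582 0.152 0.144] yaw 1.4841 F [-0.421  0.754  0.826] op 0.0236 shift [ 4.6 -1.9 63.6] roll 0.0003
```

View pics/c3.png

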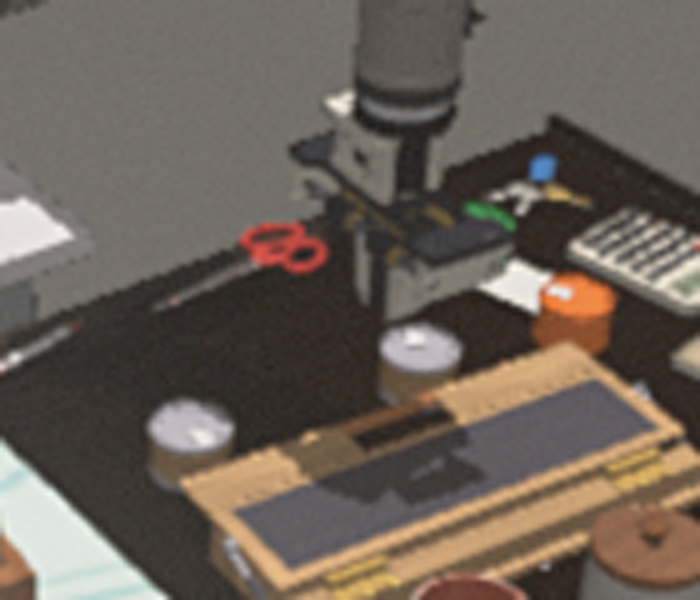

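```bash
python3 -m inch '[[[4,-2,30,0],[0,0,30,0],[0,0,0,0],[0,0,0,0]]]'
python3 -c "
from ST import *;from go import to
b=W(-.042,0,.04);to(b[0],b[1],.05,np.pi/2+S[2])"
```

```text
time: 4.88
tool_pos: [0.584, 0.1562, 0.0891]
tool_rot: [3.138, -0.001, 1.483]
contact_force: [-0.3, 0.2, 0.5]
opening: 0.0235
t 4.88 pos [0.584 0.156 0.089] yaw 1.4834 F [-0.294  0.165  0.461] op 0.0235 shift [ 0.  -4.  39.1] roll -0.0004
```

```bash
python3 -m inch '[[[0,-4,17,0],[0,0,16,0],[0,0,5,0],[0,0,5,0],[0,0,5,0],[0,0,0,0]]]'
python3 -c "
from ST import *;from go import to
b=W(-.042,0,.04);to(b[0],b[1],.022,np.pi/2+S[2])"
```

```text
time: 5.62
tool_pos: [0.5784, 0.1565, 0.0385]
tool_rot: [-3.141, 0.0, 1.484]
contact_force: [0.2, 0.3, -0.5]
opening: 0.0231
t 5.62 pos [0.578 0.157 0.038] yaw 1.4838 F [ 0.187  0.293 -0.52 ] op 0.0231 shift [ 0.3  1.7 16.4] roll -0.0000
```

```bash
python3 -m inch '[[[0,1,8,0],[0,0,8,0],[0,0,0,0]]]'
python3 -m inch '[[[0,0,0,0],[0,0,0,0],[0,0,0,0],[0,0,0,0],[0,0,0,0]]]' 1 15
python3 -c "
from ST import *;from go import to
h=.105;r=.147;
for a in (0,.15,.3,.5,.7,.9,1.1,1.3,1.5,1.6):
  print(a,np.round((h-r*np.cos(a)+.042)*1000,1),np.round(r*np.sin(a)*1000,1))
b=W(-.042,0,.04);to(b[0],b[1],.022,np.pi/2+S[2])"
```

```text
time: 6.0
tool_pos: [0.5789, 0.1564, 0.0217]
tool_rot: [-3.14, 0.001, 1.484]
contact_force: [-0.4, -0.3, 0.1]
opening: 0.0233
time: 6.62
tool_pos: [0.5838, 0.1561, 0.0237]
tool_rot: [3.132, -0.001, 1.483]
contact_force: [11.5, -1.0, -6.0]
opening: 0.011
0 0.0 0.0
0.15 1.7 22.0
0.3 6.6 43.4
0.5 18.0 70.5
0.7 34.6 94.7
0.9 55.6 115.1
1.1 80.3 131.0
1.3 107.7 141.6
1.5 136.6 146.6
1.6 151.3 146.9
t 6.62 pos [0.584 0.156 0.024] yaw 1.4835 F [11.508 -1.036 -5.969] op 0.011 shift [ 0.2 -3.7  1.7] roll -0.0003
```

Gripped (11 mm opening; the contact puts the bar at x≈0.584). Lifting along the arc.

```bash
python3 -m inch '[[[0,4,0,0],[0,0.5,-11,0],[0,1.2,-11,0],[0,2.1,-11,0],[0,2.8,-10.5,0],[0,0,0,0]]]' - 25
python3 -m inch '[[[0,5,-14,0],[0,6.4,-13,0],[0,7.8,-12.5,0],[0,8.8,-11.7,0],[0,10,-10.7,0],[0,11,-9.7,0],[0,0,0,0]]]'
python3 -c "
from go import to
to(.584+.0556,.1564-.005,.022+.115)"
```

```text
time: 7.38
tool_pos: [0.5902, 0.1555, 0.0672]
tool_rot: [3.141, 0.0, 1.484]
contact_force: [1.7, 0.3, -6.0]
opening: 0.0114
time: 8.25
tool_pos: [0.638, 0.1515, 0.141]
tool_rot: [-3.14, -0.0, 1.484]
contact_force: [-9.7, 0.2, 8.2]
opening: 0.0109
t 8.25 pos [0.638 0.151 0.141] yaw 1.484 F [-9.7    0.207  8.154] op 0.0109 shift [0.1 1.6 4. ]
```

```bash
python3 -m inch '[[[0,8,-8,0],[0,12,-7.6,0],[0,12.7,-7,0],[0,13.2,-5.6,0],[0,13.8,-4.5,0],[0,14.3,-3,0],[0,14.6,-1.5,0],[0,0,0,0]]]'
python3 -c "
from go import to
to(.731,.145,.17)
from ov import *
cs=snap('scene','sc4.png');cv2.imwrite('pics/c4.png',crop(cs,90,240,290,440,4,[]))"
```

```text
time: 9.25
tool_pos: [0.7287, 0.1435, 0.1768]
tool_rot: [3.138, -0.001, 1.484]
contact_force: [3.2, 0.4, 3.2]
opening: 0.0108
t 9.25 pos [0.729 0.143 0.177] yaw 1.4835 F [3.203 0.442 3.201] op 0.0108 shift [1.7 2.1 6.9]
```

View pics/c4.png

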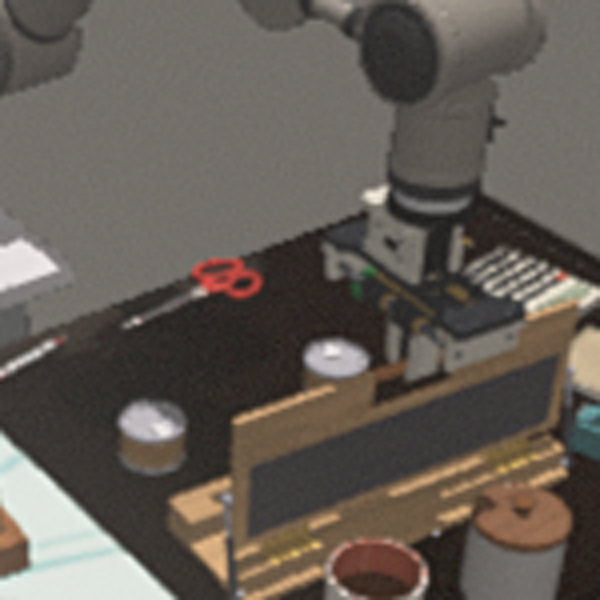

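```bash
python3 -m inch '[[[0,0,0,0],[0,0,0,0],[0,0,0,0],[0,0,0,0],[0,0,-10,0],[0,0,-15,0],[0,0,-15,0],[0,0,-15,0]]]' -1
python3 -m inch '[[[0,-20,-15,0],[0,-40,0,0],[0,-60,0,0],[0,-60,0,0],[0,-60,0,0],[0,0,0,0]]]'
python3 - <<'E'
from h import *
for n in('scene','top'):
    c=snap(n,n+'5.png')
    for l,z in(('slot_0',.01),('rack',.005),('plaque_0',.015),('tin_0',0),('ruler',.005)):
        for d in place_of(n,l): print(n,l,round(d['conf'],2),np.array(d['at']),at_z(c,d['at'],z)[:2])
E
```

```text
time: 10.3
tool_pos: [0.7271, 0.1437, 0.2318]
tool_rot: [3.141, -0.0, 1.484]
contact_force: [0.2, 0.4, 0.3]
opening: 0.0862
time: 11.05
tool_pos: [0.4837, 0.1649, 0.2459]
tool_rot: [-3.139, 0.0, 1.486]
contact_force: [0.5, -0.1, 0.3]
opening: 0.0914
scene slot_0 0.93 [209.3 373.3] [0.651 0.137]
scene slot_0 0.74 [198.2 399.4] [0.657 0.271]
scene slot_0 0.66 [214.9 350.3] [0.627 0.041]
scene rack 0.69 [220.6 270.8] [ 0.475 -0.224]
scene rack 0.39 [187.  395.5] [0.585 0.317]
scene plaque_0 0.76 [229.6 279. ] [ 0.548 -0.23 ]
scene plaque_0 0.55 [220.5 272.9] [ 0.49  -0.223]
scene tin_0 0.78 [203.9 328.9] [0.512 0.021]
scene tin_0 0.75 [163.  383.2] [0.405 0.407]
scene tin_0 0.61 [175.3 405.7] [0.539 0.421]
scene tin_0 0.55 [189. 375.] [0.541 0.241]
scene ruler 0.75 [251.2 223.2] [ 0.525 -0.442]
top slot_0 0.84 [199.5 245.9] [0.655 0.274]
top slot_0 0.71 [194.8 275. ] [0.647 0.159]
top slot_0 0.62 [193.5 304.9] [0.624 0.044]
top rack 0.68 [207.9 380.3] [ 0.497 -0.227]
top plaque_0 0.75 [190.2 304.6] [0.635 0.043]
top plaque_0 0.54 [196.1 377.5] [ 0.543 -0.228]
top plaque_0 0.45 [203.5 378.3] [ 0.513 -0.223]
top tin_0 0.81 [219.7 316.8] [0.511 0.024]
top tin_0 0.69 [267.9 219.2] [0.417 0.423]
top tin_0 0.67 [226.6 258.2] [0.539 0.25 ]
top tin_0 0.58 [235.4 218.6] [0.541 0.403]
top ruler 0.67 [188.6 430.1] [ 0.526 -0.441]
```

View pics/top5.png

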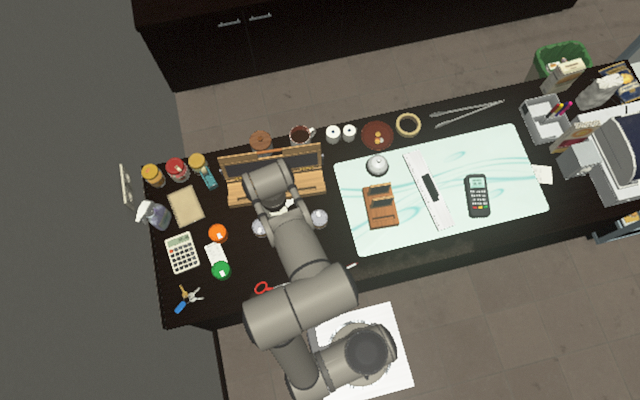

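Board stands open (top px (160,270)); rack, plaques, ruler and tins are unobstructed. Fitting the rack with its plaques, and the ruler grip.

```bash
cat > rk.py <<'E'
from ov import *
def fit(cs,masks,boxes,p0,sel):
    def f(q):
        p=[q[0],q[1],q[2]*10]; s=0
        for i in sel:
            g=np.max([hullmask(cs[i],T(p,box(*b))) for b in boxes],0); s+=np.abs(g-masks[i]).sum()
        return s
    q=np.array([p0[0],p0[1],p0[2]/10]); sx=[q]+[q+d for d in np.diag([.012,.012,.012])]
    r=minimize(f,q,method='Nelder-Mead',options=dict(initial_simplex=sx,xatol=1e-4,fatol=.05)); return np.r_[r.x[:2],r.x[2]*10],r.fun
def win(m,r0,r1,c0,c1):
    o=np.zeros_like(m);o[r0:r1,c0:c1]=m[r0:r1,c0:c1]
    k,l,s,_=cv2.connectedComponentsWithStats(o); return (l==1+np.argmax(s[1:,4])).astype(float)
RB=[(-.0825,.0825,-.055,.055,.005,.040),(-.005,.005,-.04,.04,.015,.125),(.047,.057,-.04,.04,.015,.125)]
GB=[(-.007,.007,-.05,.05,.009,.053)]
if __name__=='__main__':
    cs=[read_camera('top'),read_camera('scene')]
    V=[cv2.cvtColor(c['img'],cv2.COLOR_BGR2HSV) for c in cs]
    mat=[((v[...,2]<150)|(v[...,0]<30)&(v[...,1]>60)).astype(np.uint8) for v in V]
    M=[win(mat[0],178,232,358,402),win(mat[1],195,241,250,300)]
    dk=[(v[...,2]<90).astype(np.uint8) for v in V]
    G=[win(dk[0],165,212,415,450),win(dk[1],225,275,205,250)]
    for s in([0],[1],[0,1]):
        print('rack',s,*fit(cs,M,RB,[.495,-.224,-.1],s),[m.sum() for m in M])
        print('grip',s,*fit(cs,G,GB,[.523,-.438,.3],s),[m.sum() for m in G])
E
python3 rk.py
```

```text
rack [0] [ 0.499 -0.224 -0.078] 92.69411764705882 [np.float64(1282.0), np.float64(1281.0)]
grip [0] [ 0.523 -0.434  1.677] 44.074509803921565 [np.float64(177.0), np.float64(200.0)]
rack [1] [ 0.499 -0.223 -0.109] 83.52549019607842 [np.float64(1282.0), np.float64(1281.0)]
grip [1] [ 0.534 -0.44   1.64 ] 49.17254901960784 [np.float64(177.0), np.float64(200.0)]
rack [0, 1] [ 0.499 -0.224 -0.098] 181.35686274509803 [np.float64(1282.0), np.float64(1281.0)]
grip [0, 1] [ 0.527 -0.438  1.662] 121.45098039215685 [np.float64(177.0), np.float64(200.0)]
```

```bash
python3 -c "
from go import to
to(.551,-.229,.15,1.5708-.095)"
python3 -m inch '[[[-60,0,0,0],[-60,0,0,0],[-60,0,0,0],[-60,0,0,0],[-60,0,0,0],[-60,0,0,0],[-30,0,0,0],[0,0,0,0]]]' 0.26
python3 - <<'E'
from go import to
from ov import *
to(.551,-.229,.15,1.5708-.095)
ct=snap('top','t6.png');cs=snap('scene','s6.png')
p=[.624,.153,-.087]; E_=[]
for y in(-.11,0,.11): E_+=boxe(p,(.0135,.0265,y-.043,y+.043,.035,.0351),(0,0,255))
E_+=boxe(p,(0,.04,-.19,.19,.0,.035),(0,255,0))
a=crop(ct,170,225,218,335,6,E_);b=crop(cs,180,240,325,440,6,E_)[:270]
o=np.zeros((600,702,3),np.uint8);o[:330,:702]=a;o[330:,:690]=b;cv2.imwrite('pics/c6.png',o)
E
```

```text
t 11.75 pos [0.488 0.164 0.245] yaw 1.4837 F [-0.77   0.304 -0.695] op 0.092 shift [-386.5   96.8   94.9] roll 0.0079
time: 12.75
tool_pos: [0.4538, -0.226, 0.2447]
tool_rot: [-3.141, 0.0, 1.48]
contact_force: [0.2, 0.1, -0.9]
opening: 0.0342
t 12.75 pos [ 0.454 -0.226  0.245] yaw 1.4803 F [ 0.203  0.101 -0.87 ] op 0.0342 shift [ 5.8 97.1 94.7] roll 0.0045
```

View pics/c6.png

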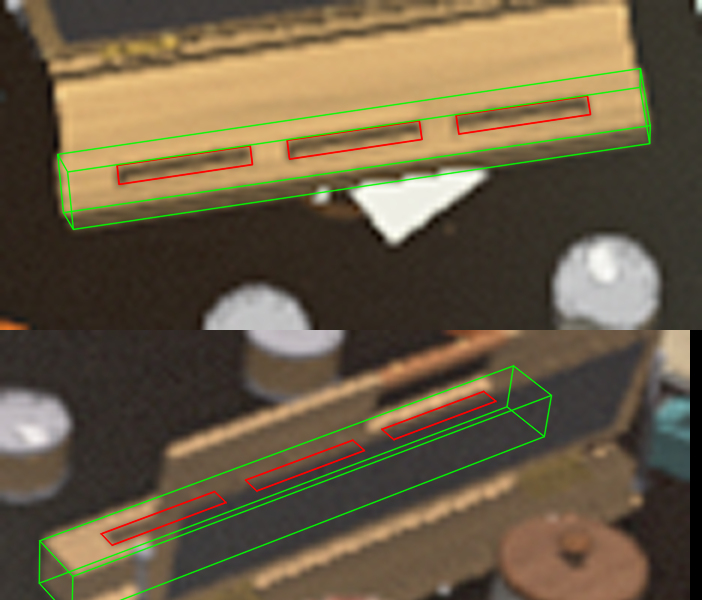

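Slot mouths in the picture lie about 2.5 mm behind my boxes and are centred sideways, so stand x≈0.6265, which agrees with the contact reading. Now the rear plaque.

```bash
sed -i 's/^S=.*/S=[.6265,.153,-.087]/' ST.py
python3 -m inch '[[[3,49,0,0.0045],[3,48,0,0],[0,0,45,0],[0,0,35,0],[0,0,0,0]]]'
python3 -c "
from go import to
to(.5508,-.229,.094,1.5708-.095)"
python3 - <<'E'
from ov import *
cs=snap('scene','s7.png');cv2.imwrite('pics/c7.png',crop(cs,150,250,230,330,6,[]))
E
```

```text
time: 13.48
tool_pos: [0.5502, -0.2241, 0.1626]
tool_rot: [-3.136, -0.003, 1.481]
contact_force: [0.2, 0.3, 1.3]
opening: 0.0339
t 13.47 pos [ 0.55  -0.224  0.163] yaw 1.4815 F [0.21  0.319 1.328] op 0.0339 shift [-5.   1.4 68.5] roll 0.0057
```

View pics/c7.png

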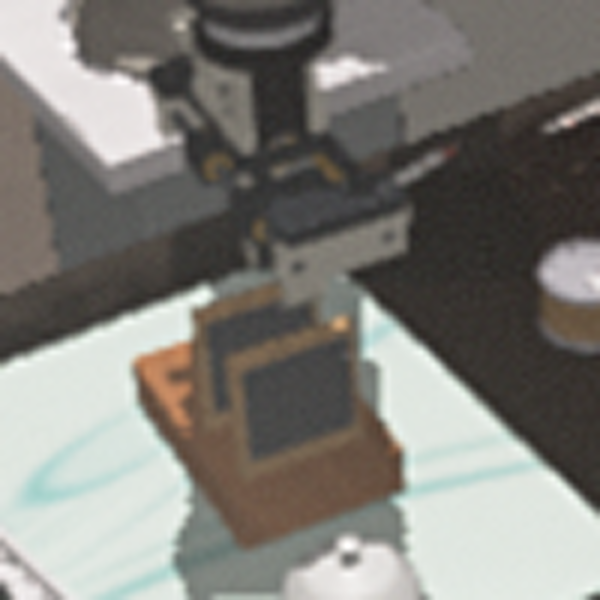

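```bash
python3 -m inch '[[[-5,1,20,0.005],[0,0,20,0],[0,0,15,0],[0,0,10,0],[0,0,0,0],[0,0,0,0]]]'
python3 -m inch '[[[0,0,0,0],[0,0,0,0],[0,0,0,0],[0,0,0,0]]]' 1 20
python3 -c "
from go import to
to(.5508,-.229,.094,1.5708-.095)"
```

```text
time: 14.28
tool_pos: [0.5523, -0.232, 0.1008]
tool_rot: [3.14, 0.001, 1.474]
contact_force: [-1.0, 0.1, 0.5]
opening: 0.0342
time: 14.78
tool_pos: [0.5519, -0.2319, 0.1002]
tool_rot: [3.141, 0.0, 1.474]
contact_force: [-0.4, 0.2, 1.1]
opening: 0.0098
t 14.78 pos [ 0.552 -0.232  0.1  ] yaw 1.4743 F [-0.422  0.212  1.108] op 0.0098 shift [ 2.8 -1.4  6.2] roll -0.0015
```

```bash
python3 -m inch '[[[0,0,-15,0],[0,0,-25,0],[0,0,-40,0],[0,0,-40,0],[0,0,0,-0.0095],[0,0,0,0]]]' - 25
python3 -c "
from go import to
from ST import *
b=W(.02,-.0025,0);print(b);to(b[0],b[1],.15,1.5708+S[2])"
```

```text
time: 15.52
tool_pos: [0.5515, -0.2316, 0.2199]
tool_rot: [-3.141, -0.0, 1.484]
contact_force: [-0.7, -0.1, -0.4]
opening: 0.01
[0.646 0.149 0.   ]
t 15.53 pos [ 0.551 -0.232  0.22 ] yaw 1.4838 F [-0.69  -0.069 -0.41 ] op 0.01 shift [387.2  61.4  69.9] roll 0.0000
```

```bash
python3 -m inch '[[[40,6,0,0],[50,8,0,0],[55,9,0,0],[55,9,0,0],[55,9,0,0],[50,8,0,0],[40,6,0,0],[30,4,0,0],[12,2,0,0],[0,0,0,0]]]'
python3 -m inch '[[[0,0,25,0],[0,0,25,0],[0,0,15,0],[0,0,0,0],[0,0,0,0],[0,0,0,0]]]'
python3 - <<'E'
from go import to
from ST import *
b=W(.02,-.0025,0);to(b[0],b[1],.13,1.5708+S[2])
from ov import *
cs=snap('scene','s8.png');ct=snap('top','t8.png')
E_=[]
for y in(-.11,0,.11): E_+=boxe(S,(.0135,.0265,y-.043,y+.043,.035,.0351),(0,0,255))
a=crop(ct,150,220,225,335,5,[])[:350,:400];b=crop(cs,170,240,320,410,5,E_)[:350,:400]
cv2.imwrite('pics/c8.png',np.hstack([a,b]))
E
```

```text
time: 16.77
tool_pos: [0.6459, 0.1484, 0.2189]
tool_rot: [-3.14, 0.001, 1.485]
contact_force: [0.2, -0.5, -0.6]
opening: 0.0099
time: 17.52
tool_pos: [0.6468, 0.1484, 0.1562]
tool_rot: [3.14, -0.0, 1.484]
contact_force: [-0.3, 0.5, -0.9]
opening: 0.0097
t 17.52 pos [0.647 0.148 0.156] yaw 1.4838 F [-0.289  0.488 -0.899] op 0.0097 shift [ 0.3 -0.7 26.2] roll -0.0000
```

View pics/c8.png

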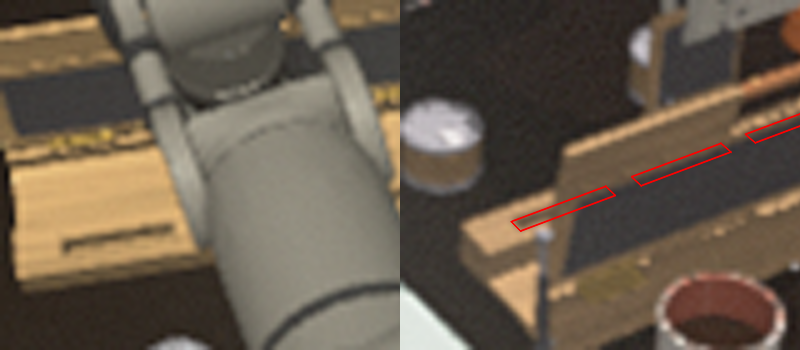

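Plaque hangs over the middle slot (partly hidden behind the board). Descending with force checks.

```bash
python3 -m inch '[[[0,0,12,0],[0,0,12,0],[0,0,8,0],[0,0,0,0],[0,0,0,0]]]'
python3 -m inch '[[[0,0,4,0],[0,0,4,0],[0,0,4,0],[0,0,0,0],[0,0,0,0]]]'
```

```text
time: 18.25
tool_pos: [0.6465, 0.1485, 0.1232]
tool_rot: [3.141, -0.0, 1.484]
contact_force: [-0.8, 0.5, -0.6]
opening: 0.0101
time: 18.88
tool_pos: [0.6463, 0.1484, 0.111]
tool_rot: [3.142, 0.0, 1.484]
contact_force: [0.3, -0.9, -0.0]
opening: 0.0099
```

```bash
python3 -m inch '[[[0,0,4,0],[0,0,4,0],[0,0,4,0],[0,0,2,0],[0,0,0,0],[0,0,0,0]]]'
python3 -m inch '[[[0,0,0,0],[0,0,0,0],[0,0,0,0],[0,0,0,0]]]' 0.4
python3 -c "
from go import to
to(.646,.149,.1)"
```

```text
time: 19.62
tool_pos: [0.6464, 0.1485, 0.0971]
tool_rot: [3.141, 0.0, 1.484]
contact_force: [-0.7, -0.2, -0.3]
opening: 0.01
time: 20.12
tool_pos: [0.6463, 0.1484, 0.0971]
tool_rot: [3.141, 0.0, 1.484]
contact_force: [-0.7, -0.3, -0.8]
opening: 0.0277
t 20.12 pos [0.646 0.148 0.097] yaw 1.4838 F [-0.724 -0.283 -0.817] op 0.0277 shift [ 0.5 -0.3 -2.9]
```

```bash
python3 -m inch '[[[0,0,-20,0],[0,0,-40,0],[0,0,-50,0],[0,0,-40,0],[0,0,0,0]]]'
python3 -c "
from go import to
to(.500,-.224,.24,1.4755)"
```

```text
time: 20.75
tool_pos: [0.6478, 0.1487, 0.2514]
tool_rot: [3.134, -0.002, 1.484]
contact_force: [0.8, -0.0, -0.4]
opening: 0.0275
t 20.75 pos [0.648 0.149 0.251] yaw 1.4839 F [ 0.8  -0.05 -0.42] op 0.0275 shift [-384.1 -115.     9.9] roll 0.0084
```

```bash
python3 -m inch '[[[-40,-12,0,0],[-55,-17,0,0],[-55,-17,0,0],[-55,-17,0,0],[-55,-16,0,0],[-55,-16,0,0],[-45,-13,0,0],[-24,-7,0,0.0085],[0,0,0,0],[0,0,0,0]]]' 0.26
python3 -c "
from go import to
to(.500,-.224,.17,1.4755)"
python3 rk.py | grep '\[0, 1\]'
```

```text
time: 22.0
tool_pos: [0.4983, -0.2233, 0.2464]
tool_rot: [-3.141, -0.001, 1.476]
contact_force: [-0.2, -0.8, -0.5]
opening: 0.0342
t 22.0 pos [ 0.498 -0.223  0.246] yaw 1.4756 F [-0.2   -0.847 -0.486] op 0.0342 shift [-0.6  1.8 76.4] roll 0.0001
rack [0, 1] [ 0.494 -0.224 -0.139] 1251.686274509804 [np.float64(1493.0), np.float64(1636.0)]
grip [0, 1] [ 0.528 -0.438  1.657] 120.06274509803922 [np.float64(180.0), np.float64(200.0)]
```

```bash
python3 -m inch '[[[0,1,40,0],[0,0,40,0],[0,0,30,0],[0,0,22,0],[0,0,14,0],[0,0,0,0],[0,0,0,0]]]'
python3 -m inch '[[[0,0,0,0],[0,0,0,0],[0,0,0,0],[0,0,0,0]]]' 1 20
python3 -c "
from go import to
to(.500,-.224,.1,1.4755)"
```

```text
time: 22.98
tool_pos: [0.5, -0.2243, 0.1019]
tool_rot: [3.14, 0.001, 1.476]
contact_force: [0.7, -0.2, -0.6]
opening: 0.0341
time: 23.48
tool_pos: [0.4994, -0.2244, 0.1013]
tool_rot: [3.141, 0.0, 1.475]
contact_force: [0.9, 0.5, 2.6]
opening: 0.0093
t 23.48 pos [ 0.499 -0.224  0.101] yaw 1.4752 F [0.851 0.524 2.638] op 0.0093 shift [0.4 0.5 1.3] roll -0.0003
```

```bash
python3 -m inch '[[[0,0,-15,0],[0,0,-25,0],[0,0,-40,0],[0,0,-40,0],[0,0,0,-0.009],[0,0,0,0]]]' - 25
python3 -c "
from go import to
from ST import *
b=W(.02,-.11,0);print(b);to(b[0],b[1],.157,1.5708+S[2])"
```

```text
time: 24.22
tool_pos: [0.4989, -0.224, 0.2208]
tool_rot: [-3.141, -0.0, 1.484]
contact_force: [-0.8, 0.4, -0.8]
opening: 0.0099
[0.637 0.042 0.   ]
t 24.23 pos [ 0.499 -0.224  0.221] yaw 1.4843 F [-0.762  0.384 -0.815] op 0.0099 shift [276.6 114.6  63.8] roll 0.0005
```

```bash
python3 -m inch '[[[35,14,0,0],[50,21,0,0],[50,21,0,0],[50,21,0,0],[50,21,0,0],[30,12,0,0],[11.6,4.6,0,0],[0,0,0,0],[0,0,0,0]]]'
python3 -m inch '[[[0,0,25,0],[0,0,25,0],[0,0,14,0],[0,0,0,0],[0,0,0,0],[0,0,0,0]]]'
python3 - <<'E'
from go import to
from ST import *
b=W(.02,-.11,0);to(b[0],b[1],.125,1.5708+S[2])
from ov import *
cs=snap('scene','s9.png')
E_=boxe(S,(.0135,.0265,-.153,-.067,.035,.0351),(0,0,255))+boxe(S,(.015,.025,-.15,-.07,.071,.181),(0,255,0))
cv2.imwrite('pics/c9.png',crop(cs,145,245,310,420,6,E_))
E
```

```text
time: 25.35
tool_pos: [0.6369, 0.04, 0.2207]
tool_rot: [-3.141, 0.001, 1.483]
contact_force: [-0.4, -0.3, -0.8]
opening: 0.01
time: 26.1
tool_pos: [0.638, 0.0413, 0.1582]
tool_rot: [3.14, 0.0, 1.484]
contact_force: [0.6, 1.4, -0.7]
opening: 0.0098
t 26.1 pos [0.638 0.041 0.158] yaw 1.4842 F [ 0.565  1.367 -0.696] op 0.0098 shift [ 0.3 -1.2 33.2] roll 0.0004
```

View pics/c9.png

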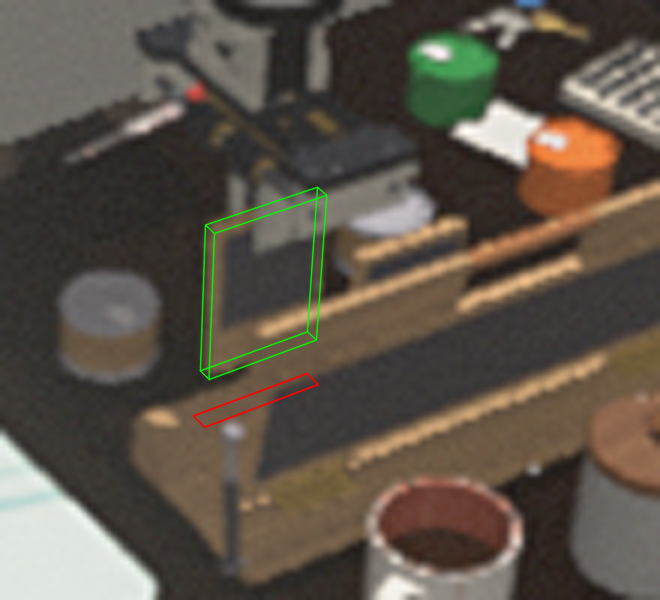

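Plaque matches the predicted outline, and the first one stands in slot 1. Inserting the second.

```bash
python3 -m inch '[[[0,-1,12,0],[0,0,12,0],[0,0,9,0],[0,0,0,0],[0,0,0,0]]]'
python3 -m inch '[[[0,0,4,0],[0,0,4,0],[0,0,4,0],[0,0,0,0],[0,0,0,0]]]'
```

```text
time: 26.78
tool_pos: [0.6366, 0.0415, 0.1242]
tool_rot: [3.141, 0.0, 1.484]
contact_force: [-0.7, 0.9, -0.7]
opening: 0.0098
time: 27.4
tool_pos: [0.6365, 0.0415, 0.112]
tool_rot: [3.142, 0.0, 1.484]
contact_force: [-0.4, 0.9, 0.2]
opening: 0.0098
```

```bash
python3 -m inch '[[[0,0,4,0],[0,0,4,0],[0,0,4,0],[0,0,1,0],[0,0,0,0],[0,0,0,0]]]'
python3 -m inch '[[[0,0,0,0],[0,0,0,0],[0,0,0,0],[0,0,0,0]]]' 0.4
python3 -m inch '[[[0,0,-20,0],[0,0,-40,0],[0,0,-50,0],[0,0,-40,0],[0,0,0,0]]]'
python3 -m inch '[[[-40,-20,0,0],[-50,-25,0,0],[-50,-25,0,0],[-50,-25,0,0],[-50,-25,0,0],[0,0,0,0]]]'
python3 - <<'E'
from go import to
from ST import *
from ov import *
to(.5,-.2,.2)
ct=snap('top','t10.png');cs=snap('scene','s10.png')
E_=boxe([.527,-.438,1.66],(-.007,.007,-.05,.05,.009,.053),(0,0,255))+boxe([.527,-.438,1.66],(-.03,.045,-.17,.17,.005,.009),(0,255,0))
a=crop(ct,150,230,220,335,4,[]);b=crop(ct,145,235,400,465,4,E_);b2=crop(cs,215,285,190,270,4,E_)
o=np.zeros((600,780,3),np.uint8);o[:320,:460]=a;o[:360,470:730]=b;o[320:600,:320]=b2
cv2.imwrite('pics/c10.png',o)
E
```

```text
time: 28.15
tool_pos: [0.6365, 0.0415, 0.0991]
tool_rot: [3.141, 0.0, 1.484]
contact_force: [-0.2, 0.1, -0.9]
opening: 0.0099
time: 28.65
tool_pos: [0.6364, 0.0415, 0.0991]
tool_rot: [3.142, 0.0, 1.484]
contact_force: [0.1, 0.8, -0.5]
opening: 0.0272
time: 29.28
tool_pos: [0.638, 0.0415, 0.2532]
tool_rot: [3.134, -0.0, 1.484]
contact_force: [-0.9, 0.7, -0.9]
opening: 0.0277
time: 30.02
tool_pos: [0.494, -0.1899, 0.2481]
tool_rot: [-3.14, 0.0, 1.479]
contact_force: [0.7, 0.2, 0.7]
opening: 0.0279
t 30.02 pos [ 0.494 -0.19   0.248] yaw 1.4791 F [0.738 0.216 0.735] op 0.0279 shift [-9.5  7.  48.1]
```

View pics/c10.png

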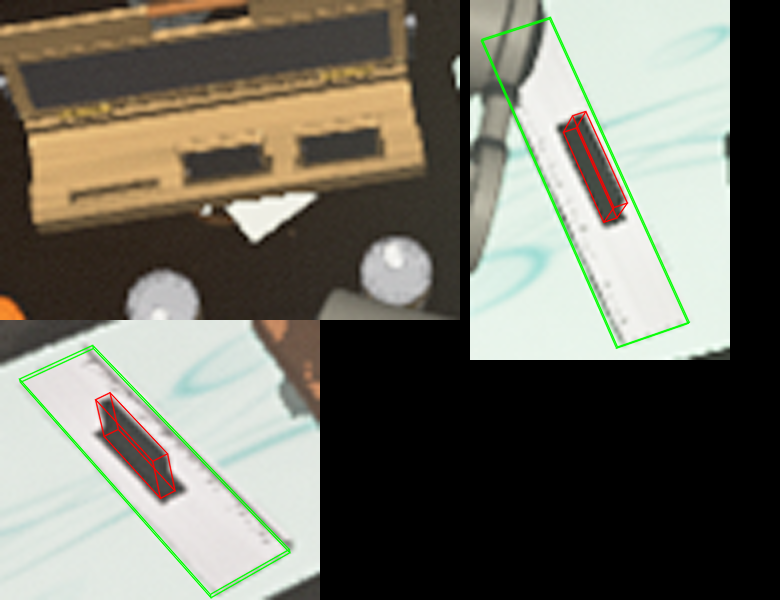

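Both plaques show upright in slots 0 and 1 in the top view. On the ruler, the tick-marked lip edge faces the rack (world +y) and the outline overlay fits at yaw ≈1.66. Turning the tool to grip it.

```bash
python3 -m inch '[[[0,0,0,-0.175],[0,0,0,-0.175],[0,0,0,-0.175],[0,0,0,-0.175],[0,0,0,-0.175],[0,0,0,-0.175],[0,0,0,-0.175],[0,0,0,-0.175],[0,0,0,-0.175],[0,0,0,-0.175]]]' 0.0
python3 - <<'E'
from go import to
to(.525,-.436,.12,1.5708+1.664)
import rk
from ov import *
cs=[read_camera('top'),read_camera('scene')]
V=[cv2.cvtColor(c['img'],cv2.COLOR_BGR2HSV) for c in cs]
dk=[(v[...,2]<90).astype(np.uint8) for v in V]
G=[rk.win(dk[0],165,212,420,450),rk.win(dk[1],225,275,205,250)]
for g,c in zip(G,cs):
    (cx,cy),wh,an=cv2.minAreaRect(np.argwhere(g)[:,::-1].astype(np.float32)); print(cx,cy,wh,an,at_z(c,(cy,cx),.03))
for s in([0],[1]): print(rk.fit(cs,G,rk.GB,[.525,-.436,1.66],s))
E
```

```text
time: 31.38
tool_pos: [0.4968, -0.1854, 0.2484]
tool_rot: [3.141, -0.001, -3.041]
contact_force: [0.1, -1.3, 0.8]
opening: 0.0452
t 31.38 pos [ 0.497 -0.185  0.248] yaw -3.0406 F [ 0.069 -1.265  0.783] op 0.0452 shift [  -2.8 -252.2  128.2] roll 0.0077
430.4000244140625 187.3000030517578 (27.72724151611328, 6.7082037925720215) 63.43495178222656 [ 0.523 -0.436  0.03 ]
224.00001525878906 247.50001525878906 (28.991378784179688, 7.77817440032959) 45.0 [ 0.536 -0.439  0.03 ]
(array([ 0.524, -0.435,  1.668]), np.float64(43.28235294117646))
(array([ 0.535, -0.44 ,  1.636]), np.float64(50.192156862745094))
```

```bash
python3 -m inch '[[[-6,-50,0,0],[-6,-60,0,0],[-6,-60,0,0],[-6,-50,0,0],[-6,-33,0,0.008],[0,0,40,0],[0,0,50,0],[0,0,30,0],[0,0,0,0],[0,0,0,0]]]'
python3 -c "
from go import to
to(.527,-.437,.028,1.5708+1.662)"
```

```text
time: 32.72
tool_pos: [0.5506, -0.4364, 0.1305]
tool_rot: [-3.14, 0.002, -3.058]
contact_force: [-0.2, 0.1, 0.5]
opening: 0.0458
t 32.73 pos [ 0.551 -0.436  0.131] yaw -3.0576 F [-0.247  0.093  0.526] op 0.0458 shift [ 23.7   1.6 102.5] roll -0.0072
```

```bash
python3 -m inch '[[[24,1,0,-0.007],[0,0,30,0],[0,0,30,0],[0,0,22,0],[0,0,12,0],[0,0,6,0],[0,0,0,0],[0,0,0,0]]]'
python3 -m inch '[[[0,0,0,0],[0,0,0,0],[0,0,0,0],[0,0,0,0],[0,0,0,0]]]' 1 15
python3 -c "
from go import to
to(.527,-.437,.028,1.5708+1.662)"
```

```text
time: 33.72
tool_pos: [0.5259, -0.4378, 0.0301]
tool_rot: [-3.14, 0.001, -3.05]
contact_force: [0.1, -0.4, 0.4]
opening: 0.0462
time: 34.35
tool_pos: [0.5254, -0.4374, 0.0291]
tool_rot: [-3.142, -0.0, -3.05]
contact_force: [0.5, -1.5, 0.4]
opening: 0.0137
t 34.35 pos [ 0.525 -0.437  0.029] yaw -3.0499 F [ 0.502 -1.501  0.421] op 0.0137 shift [-1.6  0.2  1.1] roll 0.0005
```

```bash
python3 -m inch '[[[0,0,-10,0],[0,0,-30,0],[0,0,-50,0],[0,0,-60,0],[0,0,-30,0],[0,0,0,0]]]' - 40
python3 - <<'E'
from go import to
from ST import *
to(.43,-.12,.21)
from ov import *
Rz=T([0,0,-S[2]],[[1,0,0]])
c,s=np.cos(S[2]),np.sin(S[2]); A=np.array([[c,s],[-s,c]])
for n in('scene','top'):
    C=read_camera(n)
    for l in('tin_0',):
        for d in place_of(n,l): w=at_z(C,d['at'],0)[:2]; print(n,round(d['conf'],2),np.array(d['at']),w,'stand',A@(w-S[:2]))
cv2.imwrite('pics/t11.png',C['img'])
E
```

```text
time: 35.1
tool_pos: [0.5263, -0.4382, 0.2124]
tool_rot: [-3.137, 0.004, -3.05]
contact_force: [0.6, 0.4, -2.3]
opening: 0.0136
t 35.1 pos [ 0.526 -0.438  0.212] yaw -3.0498 F [ 0.568  0.395 -2.298] op 0.0136 shift [ 66.7 325.7   0.5] 
scene 0.82 [202. 328.] [0.5   0.026] stand [-0.115 -0.138]
scene 0.73 [177.  406.1] [0.55  0.413] stand [-0.099  0.252]
scene 0.46 [162.3 385.8] [0.407 0.421] stand [-0.242  0.248]
scene 0.44 [185.9 376.5] [0.527 0.261] stand [-0.109  0.099]
top 0.81 [271.1 219.5] [0.405 0.424] stand [-0.244  0.25 ]
top 0.73 [233.  218.9] [0.55  0.401] stand [-0.097  0.24 ]
top 0.6 [229.4 261.8] [0.525 0.238] stand [-0.109  0.076]
top 0.5 [220.9 317.8] [0.506 0.021] stand [-0.109 -0.142]
```

```bash
python3 -m inch '[[[8,40,0,0],[11,55,0,0],[11,55,0,0],[11,55,0,0],[11,55,0,0],[9,45,0,0],[5,20,0,0],[0,0,0,0]]]'
python3 -m inch '[[[0,0,0,0.175],[0,0,0,0.175],[0,0,0,0.175],[0,0,0,0.175],[0,0,0,0.175],[0,0,0,0.175],[0,0,0,0.175],[0,0,0,0.175],[0,0,0,0.175],[0,0,0,0.175]]]'
python3 - <<'E'
from go import to
from ST import *
b=W(-.215,-.02,0); to(b[0],b[1],.10,1.5708+S[2])
c=read_camera('scene')
t=read_camera('top')
cv2.imwrite('pics/t12.png',t['img'])
for px in((290,257),(299,265),(278,305),(284,285),(264,355),(270,338),(245,215),(262,216)): print(px,at_z(t,px,0)[:2])
E
```

```text
time: 36.3
tool_pos: [0.4296, -0.1191, 0.2085]
tool_rot: [3.141, -0.001, -3.048]
contact_force: [1.2, -1.0, -2.8]
opening: 0.0137
time: 37.55
tool_pos: [0.4305, -0.1214, 0.2085]
tool_rot: [-3.141, 0.0, 1.476]
contact_force: [-0.2, 0.4, -2.1]
opening: 0.0136
t 37.55 pos [ 0.43  -0.121  0.208] yaw 1.4761 F [-0.164  0.44  -2.123] op 0.0136 shift [270.1 -45.6 108.4] roll -0.0077
(290, 257) [0.303 0.302]
(299, 265) [0.264 0.28 ]
(278, 305) [0.303 0.12 ]
(284, 285) [0.299 0.197]
(264, 355) [ 0.309 -0.074]
(270, 338) [ 0.302 -0.006]
(245, 215) [0.507 0.423]
(262, 216) [0.442 0.431]
```

View pics/t12.png

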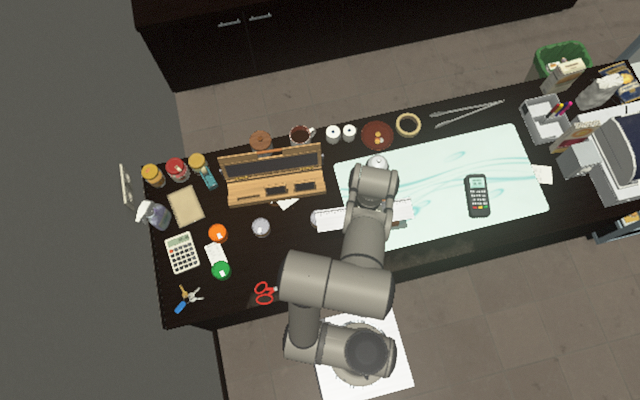

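Ruler held, long side along the stand, scissors (row 290) clear of the landing area. Moving in front of the tins and lowering.

```bash
python3 -m inch '[[[40,-7,0,-0.0077],[50,-9,0,0],[55,-9,0,0],[50,-9,0,0],[45,-7,0,0],[30,-5,0,0],[0,0,0,0],[0,0,40,0],[0,0,40,0],[0,0,0,0]]]'
python3 -c "
from go import to
from ST import *
b=W(-.215,-.02,0); to(b[0],b[1],.027,1.5708+S[2])"
```

```text
time: 38.9
tool_pos: [0.4045, 0.1515, 0.1269]
tool_rot: [-3.136, 0.002, 1.492]
contact_force: [0.1, -0.0, -1.1]
opening: 0.0137
t 38.9 pos [0.405 0.152 0.127] yaw 1.4918 F [ 0.141 -0.046 -1.124] op 0.0137 shift [ 0.9  6.6 99.9] roll 0.0080
```

```bash
python3 -m inch '[[[0,0,35,0.004],[0,0,30,0],[0,0,20,0],[0,0,0,0],[0,0,0,0],[0,0,0,0]]]'
python3 - <<'E'
from go import to
from ST import *
from ov import *
b=W(-.215,-.02,0); to(b[0],b[1],.026,1.5708+S[2])
ct=snap('top','t13.png');cs=snap('scene','s13.png')
o=observe();R=[o['tool_pos'][0],o['tool_pos'][1],o['tool_rot'][2]-np.pi/2]
z=o['tool_pos'][2]-.024
E_=boxe(R,(-.03,.045,-.17,.17,z,z+.004),(0,255,0))
a=crop(ct,190,270,220,340,4,E_);b=crop(cs,150,225,280,410,4,E_)
o=np.zeros((600,520,3),np.uint8);o[:320,:480]=a;o[300:600,:520]=b
cv2.imwrite('pics/c13.png',o)
E
```

```text
time: 39.65
tool_pos: [0.4069, 0.1531, 0.0452]
tool_rot: [3.139, -0.001, 1.487]
contact_force: [0.5, 0.3, -2.1]
opening: 0.014
t 39.65 pos [0.407 0.153 0.045] yaw 1.4871 F [ 0.527  0.276 -2.071] op 0.014 shift [-1.   3.7 19.2] roll 0.0033
```

View pics/c13.png

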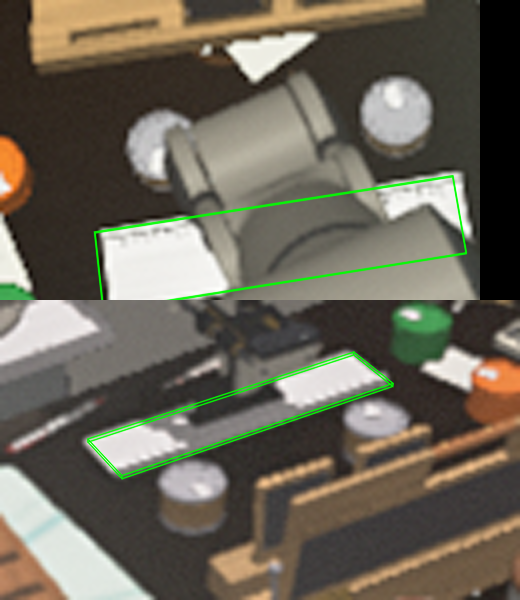

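```bash
python3 -m inch '[[[-1,3,8,0.0033],[0,0,8,0],[0,0,3,0],[0,0,0,0],[0,0,0,0]]]'
python3 -m inch '[[[0,8,0,0],[0,8,0,0],[0,8,0,0],[0,8,0,0],[0,8,0,0],[0,8,0,0],[0,0,0,0],[0,0,0,0]]]'
python3 -m inch '[[[0,6,0,0],[0,6,0,0],[0,6,0,0],[0,6,0,0],[0,6,0,0],[0,6,0,0],[0,0,0,0],[0,0,0,0]]]'
python3 -c "
from go import to
from ST import *
b=W(-.111,-.02,0); to(b[0],b[1],.026,1.5708+S[2])"
```

```text
time: 40.38
tool_pos: [0.4088, 0.1518, 0.025]
tool_rot: [-3.142, 0.0, 1.484]
contact_force: [-0.6, 0.2, -1.1]
opening: 0.0138
time: 41.38
tool_pos: [0.4569, 0.1476, 0.025]
tool_rot: [3.141, -0.0, 1.484]
contact_force: [0.4, 0.1, -2.1]
opening: 0.0139
time: 42.38
tool_pos: [0.493, 0.1445, 0.0252]
tool_rot: [3.14, -0.0, 1.484]
contact_force: [0.2, -0.9, -2.0]
opening: 0.0138
t 42.38 pos [0.493 0.144 0.025] yaw 1.4836 F [ 0.23  -0.867 -2.005] op 0.0138 shift [ 0.1 21.3 -0.8] roll -0.0002
```

```bash
python3 -m inch '[[[0,5,0,0],[0,5,0,0],[0,4,0,0],[0,0,0,0],[0,0,0,0]]]'
python3 -m inch '[[[0,3,0,0],[0,2,0,0],[0,0,0,0],[0,0,0,0]]]'
python3 -m inch '[[[0,2,0,0],[0,0,0,0],[0,0,0,0]]]'
python3 -m inch '[[[0,2,0,0],[0,0,0,0],[0,0,0,0]]]'
python3 - <<'E'
from go import to
from ST import *
from ov import *
b=W(-.111,-.02,0); to(b[0],b[1],.026,1.5708+S[2])
ct=snap('top','t14.png');cs=snap('scene','s14.png')
c,s=np.cos(S[2]),np.sin(S[2]); A=np.array([[c,s],[-s,c]])
for n,C in(('scene',cs),('top',ct)):
    for d in place_of(n,'tin_0'): w=at_z(C,d['at'],0)[:2]; print(n,round(d['conf'],2),np.array(d['at']),'stand',A@(w-S[:2]))
E
```

```text
time: 43.0
tool_pos: [0.507, 0.1432, 0.0251]
tool_rot: [3.14, -0.0, 1.484]
contact_force: [-0.0, 0.3, -1.7]
opening: 0.0136
time: 43.5
tool_pos: [0.5115, 0.1428, 0.0249]
tool_rot: [3.141, 0.0, 1.484]
contact_force: [-1.1, 0.1, -1.7]
opening: 0.014
time: 43.88
tool_pos: [0.5133, 0.1427, 0.0249]
tool_rot: [-3.141, 0.0, 1.483]
contact_force: [-1.5, 0.6, -1.9]
opening: 0.0139
time: 44.25
tool_pos: [0.5135, 0.1427, 0.0247]
tool_rot: [-3.138, 0.0, 1.484]
contact_force: [-7.5, 1.8, 1.4]
opening: 0.0136
t 44.25 pos [0.514 0.143 0.025] yaw 1.4836 F [-7.477  1.788  1.375] op 0.0136 shift [ 0.1  0.7 -1.3] roll -0.0002
scene 0.68 [162.2 385. ] stand [-0.244  0.245]
scene 0.66 [212.4 336.5] stand [-0.04  -0.143]
scene 0.6 [174.6 405.3] stand [-0.115  0.261]
scene 0.37 [192.8 385.5] stand [-0.049  0.102]
top 0.81 [204.6 314.7] stand [-0.042 -0.14 ]
top 0.78 [211.9 258.3] stand [-0.037  0.081]
top 0.62 [235.  220.1] stand [-0.106  0.236]
top 0.56 [268.1 222.5] stand [-0.235  0.238]
```

```bash
python3 -c "
from h import *;o=observe();print(np.array(o['torque']))"
python3 -m inch '[[[0,2,0,0],[0,1,0,0],[0,0,0,0],[0,0,0,0]]]'
python3 - <<'E'
from h import *;o=observe();print(np.array(o['torque']),o['contact_force'],o['tool_pos'],o['tool_rot'])
from ov import *
ct=snap('top','t15.png');cs=snap('scene','s15.png')
a=crop(ct,180,230,225,335,6,[]);b=crop(cs,175,225,300,410,6,[])
cv2.imwrite('pics/c15.png',np.vstack([a,b]))
E
```

```text
[ 0.247  1.199 -0.098]
time: 44.95
tool_pos: [0.5136, 0.1426, 0.0245]
tool_rot: [-3.132, 0.001, 1.484]
contact_force: [-15.3, 1.8, 7.2]
opening: 0.0135
[ 0.487  2.555 -0.237] [-15.256   1.816   7.234] [0.514 0.143 0.024] [-3.132  0.001  1.484]
```

View pics/c15.png

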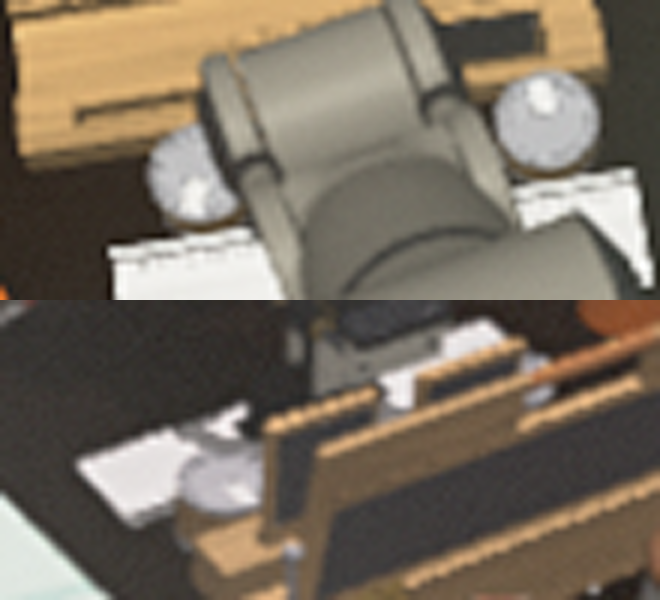

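Balanced load (torque z ≈ −0.2 N m at 15 N) shows that both tins press on the rail, and the tool is at the predicted x. Backing off and laying the ruler down.

```bash
python3 -m inch '[[[0,-5,0,0],[0,-6,0,0],[0,-10,0,0],[0,-15,0,0],[0,-20,0,0],[0,-20,0,0],[0,-14,0,0],[0,0,0,0],[0,0,0,0]]]'
python3 -m inch '[[[0,0,1,0],[0,0,1,0],[0,0,0,0],[0,0,0,0]]]'
python3 -c "
from go import to
to(.43,.15,.024)"
```

```text
time: 46.18
tool_pos: [0.4298, 0.1501, 0.0252]
tool_rot: [3.14, -0.0, 1.484]
contact_force: [-0.7, 0.2, -1.7]
opening: 0.0136
time: 46.68
tool_pos: [0.4296, 0.15, 0.024]
tool_rot: [3.14, -0.0, 1.484]
contact_force: [-1.5, -0.1, 11.9]
opening: 0.0134
t 46.67 pos [0.43  0.15  0.024] yaw 1.4836 F [-1.5   -0.13  11.911] op 0.0134 shift [-0.   0.4 -0. ]
```

Ruler is on the counter (upward contact force 12 N). Releasing, lifting and moving aside.

```bash
python3 -m inch '[[[0,0,-1,0],[0,0,-1,0],[0,0,0,0],[0,0,0,0],[0,0,0,0]]]' 0.2
python3 -m inch '[[[0,0,-15,0],[0,0,-30,0],[0,0,-50,0],[0,0,-60,0],[0,0,-40,0],[0,0,0,0]]]'
python3 -m inch '[[[-40,0,0,0],[-55,0,0,0],[-60,0,0,0],[-60,0,0,0],[-60,0,0,0],[-60,0,0,0],[-50,0,0,0],[0,0,0,0],[0,0,0,0]]]'
python3 - <<'E'
from go import to
from ST import *
from ov import *
to(.43,-.2,.22)
ct=snap('top','t16.png');cs=snap('scene','s16.png')
c,s=np.cos(S[2]),np.sin(S[2]); A=np.array([[c,s],[-s,c]])
for n,C in(('scene',cs),('top',ct)):
  for l,z in(('tin_0',0),('plaque_0',.01),('ruler',0),('counter_bell',.005)):
    for d in place_of(n,l): w=at_z(C,d['at'],z)[:2]; print(n,l,round(d['conf'],2),np.array(d['at']),w,'stand',A@(w-S[:2]))
E_=[]
for y in(-.14,.085): 
    for z in (0,.044):
        P=[W(-.033+.033*np.cos(t),y+.033*np.sin(t),z) for t in np.linspace(0,2*np.pi,25)]
        E_+=[(P[i],P[i+1],(0,255,0)) for i in range(24)]
a=crop(ct,150,265,220,340,4,E_);b=crop(cs,120,235,300,440,4,E_)
o=np.zeros((460,1040,3),np.uint8);o[:,:480]=a;o[:,480:]=b
cv2.imwrite('pics/c16.png',cv2.resize(o,(800,354),interpolation=cv2.INTER_AREA))
E
```

```text
time: 47.3
tool_pos: [0.4287, 0.15, 0.0249]
tool_rot: [-3.141, 0.0, 1.484]
contact_force: [-0.0, -0.4, 0.4]
opening: 0.037
time: 48.05
tool_pos: [0.4303, 0.1504, 0.223]
tool_rot: [3.135, -0.002, 1.484]
contact_force: [-0.9, 0.3, -0.9]
opening: 0.0369
time: 49.18
tool_pos: [0.3947, -0.2326, 0.2189]
tool_rot: [-3.14, -0.002, 1.483]
contact_force: [0.3, 0.3, -0.7]
opening: 0.0371
t 49.17 pos [ 0.395 -0.233  0.219] yaw 1.4831 F [ 0.253  0.295 -0.731] op 0.0371 shift [35.6 32.3 -1.1] 
scene tin_0 0.76 [212.2 340. ] [0.581 0.026] stand [-0.034 -0.13 ]
scene tin_0 0.66 [174.9 409.8] [0.548 0.438] stand [-0.103  0.277]
scene tin_0 0.61 [160.4 385.7] [0.394 0.432] stand [-0.255  0.258]
scene tin_0 0.37 [194.6 383.4] [0.591 0.244] stand [-0.043  0.087]
scene plaque_0 0.5 [217.2 350.6] [0.638 0.034] stand [ 0.022 -0.118]
scene ruler 0.63 [181.7 338.3] [0.408 0.146] stand [-0.217 -0.026]
scene counter_bell 0.88 [253.4 287.6] [ 0.664 -0.263] stand [ 0.073 -0.411]
top tin_0 0.75 [208.6 258.9] [0.61  0.232] stand [-0.024  0.078]
top tin_0 0.71 [270.7 226.4] [0.4   0.399] stand [-0.247  0.225]
top tin_0 0.57 [236.6 220.6] [0.535 0.397] stand [-0.113  0.235]
top tin_0 0.52 [192.1 280.2] [0.656 0.137] stand [ 0.031 -0.013]
top plaque_0 0.78 [189.2 303.5] [0.642 0.046] stand [ 0.025 -0.106]
top plaque_0 0.62 [198.7 276.2] [0.63  0.158] stand [0.003 0.005]
top ruler 0.8 [247.2 292.2] [0.428 0.14 ] stand [-0.196 -0.03 ]
top counter_bell 0.78 [166.4 378.9] [ 0.666 -0.271] stand [ 0.076 -0.419]
```

View pics/c16.png

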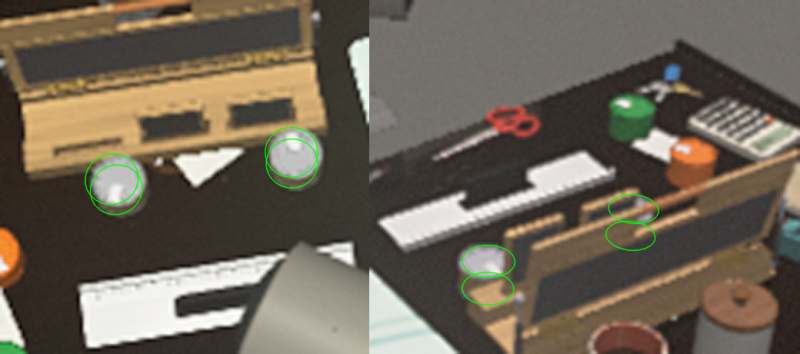

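```bash
python3 - <<'E'
from ST import *
c=read_camera('top')
v=cv2.cvtColor(c['img'],cv2.COLOR_BGR2HSV)
m=((v[...,2]>110)&(v[...,1]<50)).astype(np.uint8)
A=np.array([[np.cos(S[2]),np.sin(S[2])],[-np.sin(S[2]),np.cos(S[2])]])
for y in(-.142,.083):
    q=pj(c,[W(-.033,y,.044)])[0].astype(int); w=np.zeros_like(m); w[q[1]-12:q[1]+13,q[0]-12:q[0]+13]=m[q[1]-12:q[1]+13,q[0]-12:q[0]+13]
    k,l,s,cen=cv2.connectedComponentsWithStats(w); i=1+np.argmax(s[1:,4]); x,yy=cen[i]
    p=at_z(c,(yy,x),.044)[:2]; print(s[i],'stand',A@(p-S[:2]))
E
```

```text
[307 192  18  16 228] stand [-0.036 -0.145]
[250 201  18  16 233] stand [-0.037  0.077]
```

```bash
python3 -c "
from cell import *
print(observe()['time']); print(hand_in())"
```

```text
49.725
the job is handed in; nothing more can be done
None
```

The display is set up and I handed the job in at 49.7 s; no verdict was reported.

- **Board:** I lifted it by the bar to about 1.5 rad and let go. It stands fully open in the later pictures.
- **Plaques:** Only two were present. They stand upright in slots 0 and 1, and both went in with under about 1 N of contact force. Slot 2 stays empty.
- **Tins:** Only two were present. I pushed them back with the straightedge until they pressed on the rail. The push force reached 15 N with almost no twist, so both were touching.
- **Straightedge:** It lies flat on the counter, its edge about 80 mm clear of the tins.
- **Left alone:** I did not touch the bell or the green and orange look-alikes, and they show no clear movement.

**Where checks disagreed:** the last top picture put the tin centres 36 and 37 mm in front of the rail instead of 33 mm. That is slightly more than the camera's stated 2 mm error, but both tins are off by nearly the same amount, and the contact reading put the rail where expected. One late network reading of a tin on the stand was false; that spot is the plaque in slot 1. I saw no sign of the possible knock to a tin or the straightedge.

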